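Clamp the gourd in its drawer cradle and keep the trigger pressed

ROBOT

A 6-joint arm with a two-finger parallel gripper is mounted at the origin on the work surface. World frame = base frame: x ahead of the robot, y to its left, z up, the work surface at z = 0. Lengths are in m, angles in rad, forces in N, time in s.
With the tool pointing down it reaches from about 0.35 to 0.875 m from the base axis. Payload 15.5 kg.
Tool frame: the origin (TCP) lies between the finger pads; the fingertips stand arm.tip_reach ahead of it and the grasp point (between the pads) is the TCP (arm.tip_reach is the distance from the TCP to the fingertips, in m); z points along the fingers, y is the line along which they close (so a half turn about z gives the same grasp; the last joint's range is limited). The gripper opens to 85 mm and grips with 20 to 120 N. Pads are 22 mm wide; open, the fingers measure 114 mm over their backs; the gripper's body (76 mm by 85 mm) begins 54 mm behind the grasp point. The pads swing forward as they close: fully open they stand 13 mm farther back than shut.
Start: joints at [1.048, 0.494, 1.345, -0, 1.302, -0.096], TCP at [0.259, 0.569, 0.25] pointing down, gripper open.
Joint ranges: [-2.91, 2.91], [-0.82, 2.16], [0.22, 2.67], [-1.22, 4.37], [0.12, 2.79], [-3.08, 3.08]. Speed limits (rad/s): [1.89, 1.89, 2.57, 3.01, 3.01, 3.01].

INTERFACE

Orientations are given as a rotation vector (axis times angle).
In Python, from plant import arm gives the robot as it stands.
- The arm moves only by the tool apply_moves, never from a script. Its argument "steps" is a list of rows, each an object with "dp": the shift along the tool's x, y, z in m, a list of three; "yaw": the turn about the tool's z in rad. In form: [{"dp": [x, y, z], "yaw": yaw}, ...]. A call has exactly 10 rows; each row is the pose to reach, as a shift and turn from the pose commanded when the call began, along the tool's axes at that moment; what a row does not reach only later rows make up. A row lasts 1/10 s, in which the tool goes at most 50 mm and 8.59 degrees, less where a joint would pass 70% of its speed; a pose out of reach is approached as far as the arm can. A call with a gripper value outside its range is refused whole. "jaw" is the opening, from -1 (shut) to 1 (fully open), set as the call begins (left out, the last holds). The fingers move at their own pace and stop on an object; the grip force is fixed at half the most. Time passes only in rows, so rows that repeat a pose let the fingers close, or fill a call up. It gives the time, the measured TCP pose, the force, the opening and the grip force at its end, in the units of the state.
- arm.read_state(): the state, without advancing time (a new reading comes with each control period).
- arm.grab_frame(name): name is "scene" or "top" or "wrist"; returns the picture (400x640x3 uint8, blue, green, red); there is no depth.
- arm.camera_params(name): a dict with "vertical_fov" (degrees; the focal length in pixels is half the picture's height over the tangent of half this angle, whatever the lens; pixels are square), "cx", "cy" (the principal point, pixels), "extrinsics" (4x4, takes a point from world to camera coordinates); the wrist camera has in their place "tool_from_camera" (4x4, takes a point from camera to tool coordinates, whose origin is the TCP and whose axes are the flange's). Camera axes: x right, y up, looking along -z (the intrinsics and any distortion apply to the point x, -y, -z); pixel columns grow to the right and rows downward; lengths in m; the calibration is good to about 2 mm. A picture is of the moment at which its call begins: read the wrist's pose just before it. camera_params takes no time and is no camera call.
- arm.close_job(): hands the job in; it is judged then, once.
The state is a dict: "clock": time; "qpos": joint angles; "qd": joint speeds; "tau": joint torques, N m; "ee_pos": TCP position; "ee_rot": TCP orientation; "ft_force": force on the tool from outside, world axes, zero at the start; "torque": the same for the moment, N m; "grip_width": finger opening in m; "finger_force": force on a finger pad.
Only numpy, scipy, OpenCV 4.12 (cv2) and the standard library are available. Lean on these libraries where they do the work, as an engineer would, in place of code of your own. Each camera call takes 0.05 s, during which the arm holds its last target. There are 200 camera calls.

TASK

Pull the rack's drawer fully open by its bar handle, then pump the clamp's ratchet trigger down and up with the fingers until the sprung pad of the sliding jaw touches the brown gourd and is pressed part-way (about half) back on its spring, with the gourd firm against the V of the fixed jaw. Do not crush the gourd by pushing the pad back to its stop, move the jaw only with the trigger, do not touch the gourd or disturb the things standing around. Finish while holding: the fingers stay on the trigger and keep it pushed down, with the drawer still open.

Things in the scene. Friction and masses are not known exactly. Their poses are not given: they have to be found in the camera images.
- drawer (a joint): The steel drawer's slide, m: 0 shut, 0.175 fully out (along -x of drawer_handle, towards the robot). Drags with 2.5 N, stays where left. Front panel 390 mm wide, top 116 mm above the table; low sides 49 mm. It starts shut, under a grey steel rack 420 mm wide whose flat top is 130 mm above the table and whose front is flush with the shut drawer's front.
- drawer_handle (a point): Middle of the round steel handle bar, 10 mm thick, 120 mm long along this point's y, 104 mm above the table, 50 mm free behind it. Moves with the drawer. +x points into the rack, +y along the front to the fixed jaw, z up. In these axes the trigger plate's centre is at x +151, y -143 mm, the gourd at x +151, y +75 mm.
- trigger_pad (a point): Centre of the top of the trigger's pressing plate, black plastic, 46 (x) by 36 mm (y). At rest tilted 0.30 rad (far end up), this point 89 mm above the table; pushed straight down with the fingertips it goes to a hard stop at 57 mm while drifting 5 mm to -y. A spring lifts it back by itself; pressing takes about 4 to 8 N, more only at the stop. It is free from above only with the drawer out.
- trigger: The black trigger lever; origin on its hinge, 75 mm to +y of the plate, 60 mm above the table. It drives the clamp bar by a toothless friction ratchet: pressing moves bar and jaw towards the gourd 0.25 mm per mm of press, about 8 mm for a full press from rest to stop (0.5 to 1 mm less when the pad is loaded); letting it rise moves nothing back. Part presses add up.
- bar: The clamp bar, flat steel 18 x 8 mm, lying under the trigger along y, 24 to 32 mm above the table; it carries the sliding jaw and stays where it is left. Origin under its front end, 20 mm above the table.
- jaw: The sliding jaw, locked on the bar at a different place each time: aluminium upright 50 mm wide (x), 10 mm thick, with the sprung pad in front of it. Origin under the upright, 20 mm above the table. It moves with the bar along its +y towards the gourd. The gap from pad to gourd at the start is 13 to 38 mm.
- pad_face (a point): Centre of the front face of the sprung black rubber pad (44 mm wide, 40 mm high), 60 mm above the table, facing +y to the gourd. With the pad free it is 35 mm ahead of the jaw's origin; the pad touches the gourd when this point is 38 mm from the gourd's axis.
- pad (a joint): How far the pad is pressed back on its spring, in m: 0 free, 0.016 at its stop. The spring gives 1.1 N at first and 0.55 N more per mm. The gourd counts as crushed beyond 0.014; part-way is 0.003 to 0.012.
- gourd: Brown silicone gourd (an open cup), 88 mm tall, 76 mm across at the belly 40 mm up, 0.2 kg, loose, standing upright on the clamp's bed 20 mm above the table. Origin under its centre. It starts within 1 mm of the V of the fixed jaw.
- v_seat (a point): Where the gourd's origin lies when its belly bears on both plates of the fixed jaw: two upright rubber plates in a V on the gourd's +y side, fixed in the drawer. On the clamp bed, 20 mm above the table.
- cork_jar: Bystander: cork-topped glass jar, 72 mm across, 120 mm tall, on the table to the left of the rack. Origin under its centre.
- tin: Bystander: closed aluminium tin, 87 mm across, 78 mm tall, on the table to the right of the rack. Origin under its centre.
- tea_box: Bystander: closed cardboard box 70 x 110 x 50 mm, on the table to the left. Origin under its centre.
- scoop: Bystander: black plastic scoop, 136 mm long, 24 mm high, lying on the table nearer the robot. Origin at the foot of the bowl's handle end.
- bombilla: Bystander: flat steel bombilla (drinking straw), 185 mm long, lying on the table nearer the robot. Origin near its middle.
- mug: Bystander: white mug, 80 mm tall, on the rack's top. Origin under its centre.
- spare_jar: Bystander: small amber jar with cork, 60 mm across, 74 mm tall, on the rack's top. Origin under its centre.

How it is judged:
By the outcome, as a careful person would: the job done as asked, in the order asked, and still so for the second after the job is handed in, while the arm keeps its last pose, push and grip.
It also fails if it takes over 72 s, if anything falls off the work surface, if the arm or the gripper's body presses on something with over 40 N, if the wrist force passes 120 N, or if a joint passes its speed limit or range.

## Working session

There is one attempt and no reset: what is moved stays moved. The work goes in short steps, Python scripts to look and compute and a tool call to move; the robot and the scene stay as the last step left them, time stands still between calls to the robot, and variables do not carry over. Pictures are saved under pics/ and viewed, at most 10 in all, crops included, and the job is handed in when it is done.

Besides the shell and the picture viewer there is one more tool, called as name(argument=value, ...), one argument or row to a line, values as JSON. apply_moves: Moves the arm, as the interface text tells. Its arguments: {"type":"object","properties":{"steps":{"type":"array","items":{"type":"object","properties":{"dp":{"type":"array","items":{"type":"number"}},"yaw":{"type":"number"}}}},"jaw":{"type":"number"}},"required":["steps"]}

```bash
mkdir -p pics
python3 - <<'E'
from plant import arm
import cv2
s=arm.read_state(); print({k:s[k] for k in('clock','ee_pos','ee_rot','ft_force','grip_width')}, arm.tip_reach)
for n in('scene','top'):
    cv2.imwrite(f'pics/{n}0.png',arm.grab_frame(n))
for n in('scene','top','wrist'): print(n,arm.camera_params(n))
E
```

```text
{'clock': 0.0, 'ee_pos': array([0.25854934, 0.56862688, 0.24968367]), 'ee_rot': array([-6.65287881e-01, -3.06996925e+00,  1.91667347e-03]), 'ft_force': array([ 0.37650623, -0.01148826, -0.32532583]), 'grip_width': 0.08566331061553413} 0.019
scene {'vertical_fov': 48.40687749587171, 'cx': 314.01763487717915, 'cy': 200.7889528395722, 'extrinsics': array([[ 0.11437549,  0.99340276, -0.00831866, -0.06302623],
       [-0.6687916 ,  0.08318784,  0.73878115,  0.3096364 ],
       [ 0.73459924, -0.078935  ,  0.67389407, -1.71155754],
       [ 0.        ,  0.        ,  0.        ,  1.        ]])}
top {'vertical_fov': 52.159045792581914, 'cx': 320.8296162194508, 'cy': 200.71828611509048, 'extrinsics': array([[-2.83793064e-02, -9.99597006e-01, -6.63375428e-04,
        -1.24875430e-02],
       [ 9.91615532e-01, -2.82363921e-02,  1.26100528e-01,
        -6.09128384e-01],
       [-1.26068441e-01,  2.92083213e-03,  9.92017246e-01,
        -1.05208127e+00],
       [ 0.00000000e+00,  0.00000000e+00,  0.00000000e+00,
         1.00000000e+00]])}
wrist {'vertical_fov': 62.73570203599444, 'cx': 326.4222799613523, 'cy': 205.615432056273, 'tool_from_camera': array([[ 1.18423950e-03,  9.46632923e-01,  3.22311506e-01,
         8.33540987e-02],
       [ 9.99999227e-01, -1.24346683e-03, -2.21274663e-05,
         1.16573576e-03],
       [ 3.79837080e-04,  3.22311283e-01, -9.46633663e-01,
        -1.23759171e-01],
       [ 0.00000000e+00,  0.00000000e+00,  0.00000000e+00,
         1.00000000e+00]])}
```

View pics/scene0.png

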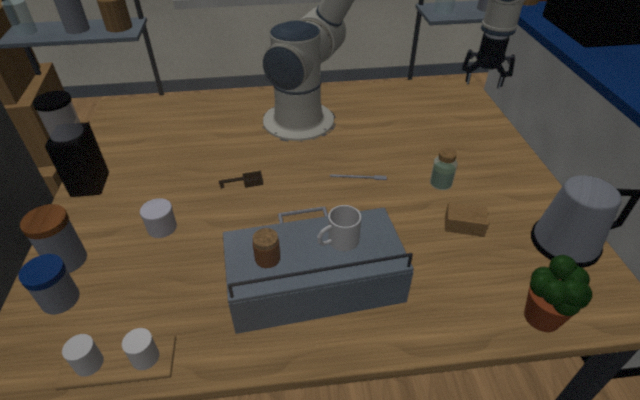

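View pics/top0.png

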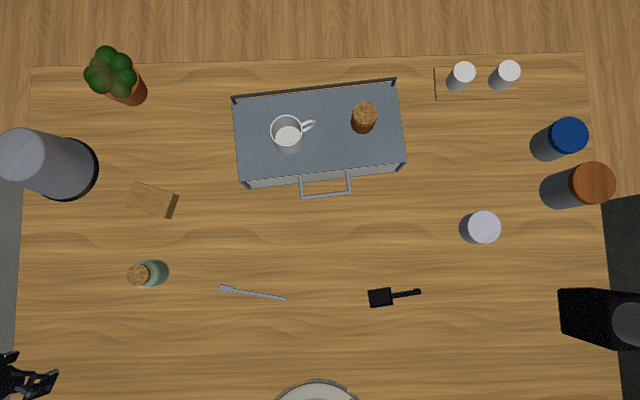

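The top view shows the rack's handle bar, running from about (301,197) to (350,195), with the scoop at (395,297) and the bombilla at (255,292). I'll enlarge the handle.

```bash
cat > h.py <<'E'
import numpy as np,cv2
from plant import arm
from scipy.spatial.transform import Rotation as R
def cam(n,st=None):
    p=arm.camera_params(n); f=200/np.tan(np.radians(p['vertical_fov']/2))
    if n=='wrist':
        T=np.eye(4);T[:3,:3]=R.from_rotvec(st['ee_rot']).as_matrix();T[:3,3]=st['ee_pos']
        E=np.linalg.inv(T@p['tool_from_camera'])
    else: E=p['extrinsics']
    return f,p['cx'],p['cy'],E
def px2w(c,u,v,z):
    f,cx,cy,E=c; C=np.linalg.inv(E); d=C[:3,:3]@np.array([(u-cx)/f,-(v-cy)/f,-1]); o=C[:3,3]
    return o+d*(z-o[2])/d[2]
def w2px(c,P):
    f,cx,cy,E=c; q=E[:3,:3]@np.asarray(P)+E[:3,3]; return np.array([cx+f*q[0]/-q[2],cy-f*q[1]/-q[2]])
def crop(im,x0,y0,w,h,s,name): cv2.imwrite('pics/'+name,cv2.resize(im[y0:y0+h,x0:x0+w],None,fx=s,fy=s,interpolation=cv2.INTER_CUBIC))
E
python3 - <<'E'
from h import *
im=cv2.imread('pics/top0.png'); crop(im,225,70,190,140,4,'top_c.png')
c=cam('top')
for u,v in((301,196),(350,194)): print(px2w(c,u,v,.104))
E
```

```text
[0.613568   0.01983873 0.104     ]
[ 0.61513458 -0.10335327  0.104     ]
```

View pics/top_c.png

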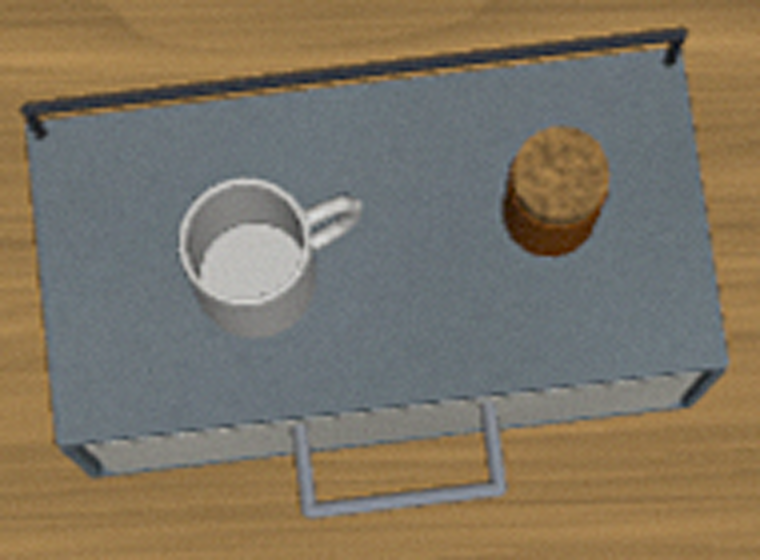

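```bash
cat >> h.py <<'E'
def rel(st,P):  # world target -> shift in tool axes
    return R.from_rotvec(st['ee_rot']).as_matrix().T@(np.asarray(P)-st['ee_pos'])
E
python3 - <<'E'
from h import *
c=cam('top'); g=lambda u,v,z:px2w(c,225+u/4-.4,70+v/4-.4,z)
a=g(310,511,.104);b=g(498,489,.104);l=g(60,442,.13);r=g(727,367,.13)
print(a,b,np.linalg.norm(a-b),l,r,np.linalg.norm(l-r))
for p,q in((a,b),(l,r)):
    d=p-q; print('x axis angle',np.degrees(np.arctan2(d[1],d[0]))-90)
print('mid',(a+b)/2)
d=l-r;yaw=np.arctan2(d[1],d[0])-np.pi/2
n=np.array([np.cos(yaw),np.sin(yaw)]);m=(a+b)/2
print('bar to front',(l-m)[:2]@n,'along',((l+r)/2-m)[:2]@[-n[1],n[0]])
st=arm.read_state();M=R.from_rotvec(st['ee_rot']).as_matrix();print(M)
ty=M[:,1]; print('tool y angle',np.degrees(np.arctan2(ty[1],ty[0])),'drawer x',np.degrees(yaw))
print('rel',rel(st,[m[0],m[1],.25]))
E
```

```text
[0.61006892 0.01715456 0.104     ] [ 0.62065638 -0.10129541  0.104     ] 0.11892220032003982 [0.65369303 0.16873395 0.13      ] [ 0.6890041 -0.2437539  0.13     ] 0.4139964930280214
x axis angle 5.107717277601097
x axis angle 4.892882425061245
mid [ 0.61536265 -0.04207043  0.104     ]
bar to front 0.056170870830879495 along -0.00023137911449486404
[[-9.10292498e-01  4.13965272e-01 -5.67060428e-04]
 [ 4.13965644e-01  9.10291995e-01 -9.63876552e-04]
 [ 1.17179149e-04 -1.11215313e-03 -9.99999375e-01]]
tool y angle 65.54581225642895 drawer x 4.892882425061246
rel [-5.77606522e-01 -4.08250387e-01  1.45464391e-04]
```

apply_moves(
  steps=[
    {"dp": [-0.04, -0.03, 0], "yaw": 0.07},
    {"dp": [-0.08, -0.057, 0], "yaw": 0.15},
    {"dp": [-0.12, -0.085, 0], "yaw": 0.22},
    {"dp": [-0.16, -0.113, 0], "yaw": 0.3},
    {"dp": [-0.2, -0.141, 0], "yaw": 0.37},
    {"dp": [-0.24, -0.17, 0], "yaw": 0.44},
    {"dp": [-0.28, -0.198, 0], "yaw": 0.52},
    {"dp": [-0.32, -0.226, 0], "yaw": 0.59},
    {"dp": [-0.36, -0.254, 0], "yaw": 0.66},
    {"dp": [-0.4, -0.283, 0], "yaw": 0.74},
  ],
  jaw=-0.06,
)

```text
clock: 1.1
ee_pos: [0.5063, 0.1438, 0.2502]
ee_rot: [-1.734, -2.619, 0.0]
ft_force: [0.2, 0.9, 0.5]
grip_width: 0.0403
finger_force: 0.0
```

Run:
```python
from h import *
c=cam('top'); 
print('mug rim ctr',px2w(c,225+245/4,70+243/4,.21),'mug base near',px2w(c,225+262/4,70+335/4,.13))
st=arm.read_state();M=R.from_rotvec(st['ee_rot']).as_matrix()
print(st['clock'],st['ee_pos'],st['qpos'],st['ft_force'],st['grip_width'])
print('yaw left',np.degrees(np.arctan2(M[1,1],M[0,1]))-5,'rel',rel(st,[.6154,-.042,.25]))
```

```text
mug rim ctr [0.75089106 0.04548464 0.21      ] mug base near [0.71641086 0.04232456 0.13      ]
1.1 [0.50631254 0.14384685 0.25020653] [ 1.63294742e-01  3.55561656e-01  1.58725664e+00  7.47495020e-05
  1.19890760e+00 -2.37821766e-01] [0.15691304 0.91416223 0.54370093] 0.04027582301176476
yaw left 17.980726791700338 rel [-2.13687446e-01  2.78712922e-02  1.82208965e-04]
```

apply_moves(
  steps=[
    {"dp": [-0.04, 0.005, 0], "yaw": 0.06},
    {"dp": [-0.08, 0.01, 0.0], "yaw": 0.13},
    {"dp": [-0.12, 0.016, 0.0], "yaw": 0.19},
    {"dp": [-0.16, 0.021, 0.01], "yaw": 0.25},
    {"dp": [-0.2, 0.026, 0.03], "yaw": 0.314},
    {"dp": [-0.214, 0.028, 0.05], "yaw": 0.314},
    {"dp": [-0.214, 0.028, 0.06], "yaw": 0.314},
    {"dp": [-0.214, 0.028, 0.06], "yaw": 0.314},
    {"dp": [-0.214, 0.028, 0.06], "yaw": 0.314},
    {"dp": [-0.214, 0.028, 0.06], "yaw": 0.314},
  ],
)

```text
clock: 2.1
ee_pos: [0.6156, -0.0391, 0.1914]
ee_rot: [2.117, 2.32, 0.001]
ft_force: [1.3, 0.6, 0.3]
grip_width: 0.04
finger_force: 0.0
```

Run:
```python
from h import *
st=arm.read_state(); im=arm.grab_frame('wrist'); cv2.imwrite('pics/w1.png',im)
M=R.from_rotvec(st['ee_rot']).as_matrix()
print(st['ee_pos'],'yaw',np.degrees(np.arctan2(M[1,1],M[0,1])),st['ft_force'])
c=cam('wrist',st); print(w2px(c,[.61006892,.01715456,.104]),w2px(c,[.62065638,-.10129541,.104]),w2px(c,[.6154,-.042,.104]))
```

```text
[ 0.61563749 -0.03914469  0.19136054] yaw 5.225544923183679 [1.27294861 0.58075573 0.30860238]
[325.13256504 139.64906892] [324.82122751 299.32039324] [325.0265369 226.1201342]
```

View pics/w1.png

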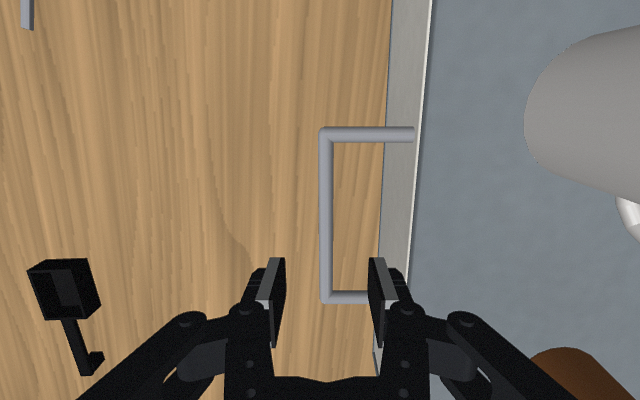

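The wrist view shows the bar at column 326, rows 133–297, against a predicted column of 325. The fingers straddle it centrally, so I'll descend and grip.

apply_moves(
  steps=[
    {"dp": [0, 0, 0.02], "yaw": 0},
    {"dp": [0, 0, 0.045], "yaw": 0},
    {"dp": [0, 0, 0.07], "yaw": 0},
    {"dp": [0, 0, 0.08], "yaw": 0},
    {"dp": [0, 0, 0.088], "yaw": 0},
    {"dp": [0, 0, 0.088], "yaw": 0},
    {"dp": [0, 0, 0.088], "yaw": 0},
    {"dp": [0, 0, 0.088], "yaw": 0},
    {"dp": [0, 0, 0.088], "yaw": 0},
    {"dp": [0, 0, 0.088], "yaw": 0},
  ],
)

```text
clock: 3.15
ee_pos: [0.6158, -0.0401, 0.1027]
ee_rot: [2.119, 2.319, 0.001]
ft_force: [0.4, 0.2, -0.3]
grip_width: 0.0403
finger_force: 0.0
```

apply_moves(
  steps=[
    {"dp": [0, 0, 0], "yaw": 0},
    {"dp": [0, 0, 0], "yaw": 0},
    {"dp": [0, 0, 0], "yaw": 0},
    {"dp": [0, 0, 0], "yaw": 0},
    {"dp": [0, 0, 0], "yaw": 0},
    {"dp": [0, 0, 0], "yaw": 0},
    {"dp": [0, 0, 0], "yaw": 0},
    {"dp": [0, 0, 0], "yaw": 0},
    {"dp": [0, 0, 0], "yaw": 0},
    {"dp": [0, 0, 0], "yaw": 0},
  ],
  jaw=-1,
)

```text
clock: 4.15
ee_pos: [0.6152, -0.0401, 0.1024]
ee_rot: [-2.119, -2.319, 0.001]
ft_force: [-3.0, 0.0, 5.2]
grip_width: 0.008
finger_force: 58.5
```

apply_moves(
  steps=[
    {"dp": [0, -0.01, 0], "yaw": 0},
    {"dp": [0, -0.025, 0], "yaw": 0},
    {"dp": [0, -0.045, 0], "yaw": 0},
    {"dp": [0, -0.065, 0], "yaw": 0},
    {"dp": [0, -0.085, 0], "yaw": 0},
    {"dp": [0, -0.105, 0], "yaw": 0},
    {"dp": [0, -0.125, 0], "yaw": 0},
    {"dp": [0, -0.145, 0], "yaw": 0},
    {"dp": [0, -0.16, 0], "yaw": 0},
    {"dp": [0, -0.165, 0], "yaw": 0},
  ],
)

```text
clock: 5.15
ee_pos: [0.4502, -0.0553, 0.1025]
ee_rot: [2.119, 2.319, -0.001]
ft_force: [2.1, -1.5, -5.2]
grip_width: 0.008
finger_force: 59.8
```

apply_moves(
  steps=[
    {"dp": [0, -0.002, 0], "yaw": 0},
    {"dp": [0, -0.004, 0], "yaw": 0},
    {"dp": [0, -0.006, 0], "yaw": 0},
    {"dp": [0, -0.007, 0], "yaw": 0},
    {"dp": [0, -0.008, 0], "yaw": 0},
    {"dp": [0, -0.009, 0], "yaw": 0},
    {"dp": [0, -0.01, 0], "yaw": 0},
    {"dp": [0, -0.011, 0], "yaw": 0},
    {"dp": [0, -0.012, 0], "yaw": 0},
    {"dp": [0, -0.012, 0], "yaw": 0},
  ],
)

```text
clock: 6.15
ee_pos: [0.4408, -0.0561, 0.1025]
ee_rot: [2.118, 2.317, 0.002]
ft_force: [8.6, -1.9, -1.9]
grip_width: 0.0081
finger_force: 60.1
```

apply_moves(
  steps=[
    {"dp": [0, 0, 0], "yaw": 0},
    {"dp": [0, 0, 0], "yaw": 0},
    {"dp": [0, 0, 0], "yaw": 0},
    {"dp": [0, 0, 0], "yaw": 0},
    {"dp": [0, 0, 0], "yaw": 0},
    {"dp": [0, 0, -0.01], "yaw": 0},
    {"dp": [0, 0, -0.03], "yaw": 0},
    {"dp": [0, 0, -0.07], "yaw": 0},
    {"dp": [0, 0, -0.11], "yaw": 0},
    {"dp": [0, 0, -0.15], "yaw": 0},
  ],
  jaw=-0.06,
)

```text
clock: 7.15
ee_pos: [0.4387, -0.0558, 0.2546]
ee_rot: [2.119, 2.319, -0.0]
ft_force: [1.2, -0.9, -1.5]
grip_width: 0.0399
finger_force: 0.0
```

Run:
```python
from h import *
st=arm.read_state(); im=arm.grab_frame('top'); crop(im,215,60,220,190,3.5,'top1.png')
print(st['ee_pos'],st['ft_force'],st['grip_width'],'rel',rel(st,[.604,-.1866,.25]))
c=cam('top')
for P in([.4411,-.0573,.104],[.604,-.1866,.089]): print((w2px(c,P)-[215,60])*3.5)
```

```text
[ 0.43871317 -0.05579572  0.25462656] [ 1.2037401  -0.91625122 -1.47314241] 0.03993599612055952 rel [-0.14512798  0.15286378  0.00462959]
[416.24352795 715.99525141]
[585.98059331 483.8555026 ]
```

View pics/top1.png

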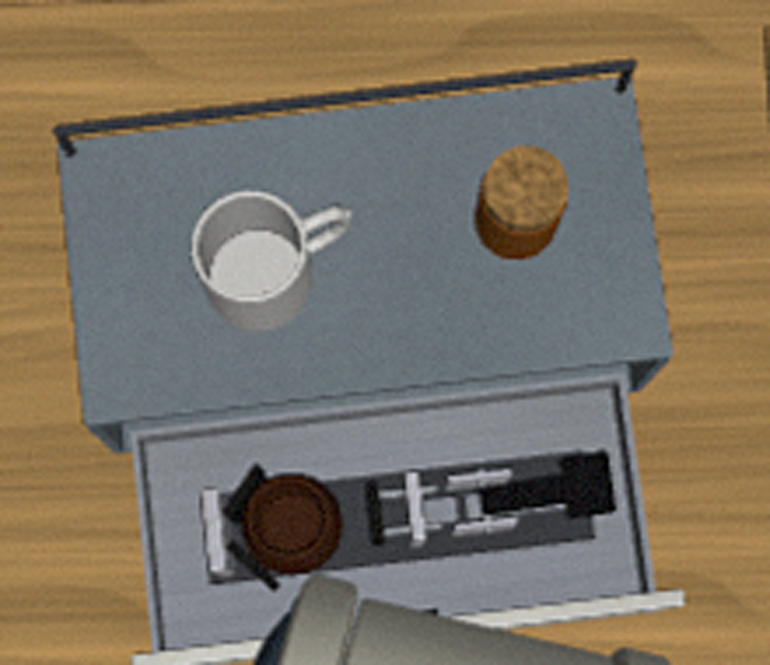

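The drawer is out: the trigger plate is at crop (588,483), the gourd at (293,523) and the pad face at about column 368. The plate matches the prediction to within about 2 px. I'll go above the trigger with the fingers shut.

apply_moves(
  steps=[
    {"dp": [-0.02, 0.021, 0], "yaw": 0},
    {"dp": [-0.05, 0.053, 0], "yaw": 0},
    {"dp": [-0.08, 0.085, 0], "yaw": 0},
    {"dp": [-0.11, 0.116, 0], "yaw": 0},
    {"dp": [-0.14, 0.148, 0.0], "yaw": 0},
    {"dp": [-0.145, 0.153, 0.01], "yaw": 0},
    {"dp": [-0.145, 0.153, 0.03], "yaw": 0},
    {"dp": [-0.145, 0.153, 0.05], "yaw": 0},
    {"dp": [-0.145, 0.153, 0.05], "yaw": 0},
    {"dp": [-0.145, 0.153, 0.05], "yaw": 0},
  ],
  jaw=-1,
)

```text
clock: 8.2
ee_pos: [0.6045, -0.1864, 0.203]
ee_rot: [-2.119, -2.319, 0.0]
ft_force: [-1.6, 0.2, 0.0]
grip_width: -0.0001
finger_force: 0.0
```

Run:
```python
from h import *
st=arm.read_state(); im=arm.grab_frame('wrist'); cv2.imwrite('pics/w2.png',im)
print(st['ee_pos'],st['ft_force'],st['grip_width'])
c=cam('wrist',st)
for P in([.604,-.1866,.089],): print(w2px(c,P))
```

```text
[ 0.60447402 -0.18640553  0.20297736] [-1.58180212  0.17960989  0.00684311] -0.00011833726280183891
[325.3619544  209.73750824]
```

View pics/w2.png

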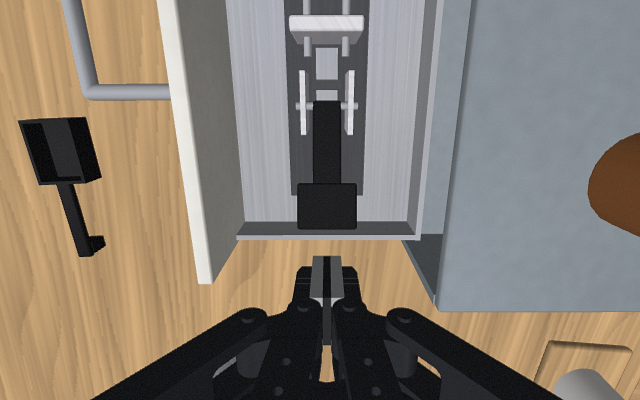

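The plate spans cols 298–356 and rows 184–229, so its centre is about (327,206), within 3 mm of the estimate. Next I'll measure the gap from the top camera.

Run:
```python
from h import *
im=arm.grab_frame('top'); cv2.imwrite('pics/top2.png',im); crop(im,268,180,130,60,6,'top2c.png')
```

```text
(no output)
```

View pics/top2c.png

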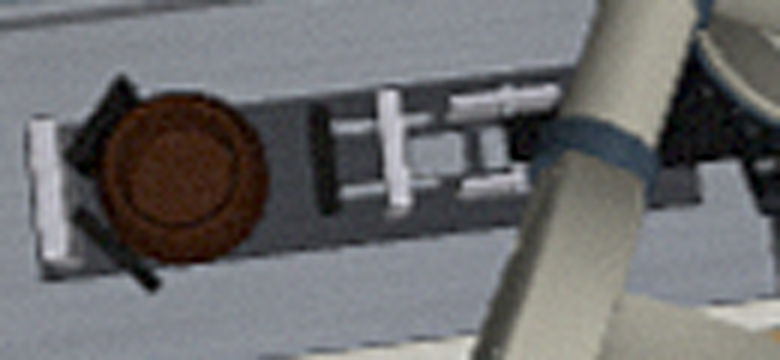

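Run:
```python
from h import *
c=cam('top'); g=lambda u,v,z:px2w(c,268+u/6-.4,180+v/6-.4,z)[:2]
yv=np.array([-np.sin(np.radians(5)),np.cos(np.radians(5))])
G=g(185,178,.06); Gp=np.array([.4411,-.0573])+.151*np.array([yv[1],-yv[0]])+.075*yv
print('gourd',G,Gp,np.linalg.norm(g(101,178,.06)-g(269,178,.06)))
p=g(314,160,.08);print('pad dist',(G-p)@yv,(Gp-p)@yv)
for z in(.08,.1): print('upright dist',z,[(A-g(396,150,z))@yv for A in(G,Gp)])
```

```text
gourd [0.58498963 0.02932205] [0.58498872 0.03057512] 0.07306378490703498
pad dist 0.056427620124541604 0.05767600011237269
upright dist 0.08 [np.float64(0.0917252629016046), np.float64(0.09297364288943569)]
upright dist 0.1 [np.float64(0.09084223474364014), np.float64(0.09209061473147125)]
```

The gap is about 19 mm, so the jaw needs roughly 27 mm of travel in total. First press:

apply_moves(
  steps=[
    {"dp": [0.002, 0, 0.03], "yaw": 0},
    {"dp": [0.002, 0, 0.06], "yaw": 0},
    {"dp": [0.002, 0, 0.08], "yaw": 0},
    {"dp": [0.002, 0, 0.09], "yaw": 0},
    {"dp": [0.002, 0, 0.096], "yaw": 0},
    {"dp": [0.001, 0, 0.102], "yaw": 0},
    {"dp": [0, 0, 0.108], "yaw": 0},
    {"dp": [-0.001, 0, 0.114], "yaw": 0},
    {"dp": [-0.002, 0, 0.12], "yaw": 0},
    {"dp": [-0.002, 0, 0.12], "yaw": 0},
  ],
)

```text
clock: 9.3
ee_pos: [0.6058, -0.1891, 0.0835]
ee_rot: [2.118, 2.317, 0.001]
ft_force: [-1.7, -1.2, 4.0]
grip_width: -0.0002
finger_force: 2.5
```

Run:
```python
from h import *
im=arm.grab_frame('top'); a=cv2.imread('pics/top2.png')
# jaw shift by template match (upright + pad), upsampled
def up(i): return cv2.resize(i[180:240,268:398],None,fx=6,fy=6,interpolation=cv2.INTER_CUBIC)
A,B=up(a),up(im); t=A[80:225,300:420]
r=cv2.matchTemplate(B,t,cv2.TM_CCOEFF_NORMED); _,s,_,l=cv2.minMaxLoc(r); print(s,l,(300-l[0])/6/385*1000,'mm')
cv2.imwrite('pics/top3.png',im); st=arm.read_state(); print(st['ee_pos'],st['ft_force'])
```

```text
0.9732113480567932 (284, 81) 6.926406926406926 mm
[ 0.60578477 -0.18909436  0.08370681] [-1.14796478 -1.02676784  3.28261664]
```

apply_moves(
  steps=[
    {"dp": [0.002, 0, -0.012], "yaw": 0},
    {"dp": [0.004, 0, -0.024], "yaw": 0},
    {"dp": [0.004, 0, -0.034], "yaw": 0},
    {"dp": [0.004, 0, -0.034], "yaw": 0},
    {"dp": [0.004, 0, -0.026], "yaw": 0},
    {"dp": [0.003, 0, -0.018], "yaw": 0},
    {"dp": [0.002, 0, -0.01], "yaw": 0},
    {"dp": [0.001, 0, -0.002], "yaw": 0},
    {"dp": [0, 0, 0.003], "yaw": 0},
    {"dp": [0, 0, 0.003], "yaw": 0},
  ],
)

```text
clock: 10.35
ee_pos: [0.6047, -0.1885, 0.0778]
ee_rot: [-2.119, -2.318, 0.0]
ft_force: [1.3, 1.5, 5.2]
grip_width: 0.0005
finger_force: 2.6
```

```bash
cat > m.py <<'E'
from h import *
import sys
im=arm.grab_frame('top'); a=cv2.imread('pics/top2.png'); c=cam('top')
def up(i): return cv2.resize(i[180:240,268:398],None,fx=6,fy=6,interpolation=cv2.INTER_CUBIC)
A,B=up(a),up(im)
def sh(x0,x1,y0,y1):
    r=cv2.matchTemplate(B,A[y0:y1,x0:x1],cv2.TM_CCOEFF_NORMED); _,s,_,l=cv2.minMaxLoc(r)
    d=px2w(c,268+l[0]/6,180+l[1]/6,.08)-px2w(c,268+x0/6,180+y0/6,.08)
    return round(s,3),np.round(d[:2]*1000,1)
print('upright',sh(365,420,75,225),'pad',sh(300,342,95,222),'gourd',sh(95,275,85,268))
cv2.imwrite('pics/%s.png'%sys.argv[1],im); st=arm.read_state(); print(st['clock'],st['ee_pos'],st['ft_force'])
E
python3 m.py top4
```

```text
upright (0.948, array([-1.3, 14.6])) pad (0.938, array([-1.8, 14.2])) gourd (0.982, array([0., 0.]))
10.4 [ 0.60471139 -0.18848142  0.07799686] [1.49539203 0.27105034 4.23516311]
```

apply_moves(
  steps=[
    {"dp": [0.002, 0, -0.012], "yaw": 0},
    {"dp": [0.004, 0, -0.024], "yaw": 0},
    {"dp": [0.004, 0, -0.037], "yaw": 0},
    {"dp": [0.004, 0, -0.037], "yaw": 0},
    {"dp": [0.004, 0, -0.032], "yaw": 0},
    {"dp": [0.004, 0, -0.026], "yaw": 0},
    {"dp": [0.003, 0, -0.02], "yaw": 0},
    {"dp": [0.002, 0, -0.014], "yaw": 0},
    {"dp": [0.002, 0, -0.01], "yaw": 0},
    {"dp": [0.002, 0, -0.01], "yaw": 0},
  ],
)

```text
clock: 11.4
ee_pos: [0.6047, -0.1871, 0.0882]
ee_rot: [2.119, 2.319, -0.001]
ft_force: [1.1, -2.5, 5.5]
grip_width: -0.0
finger_force: 2.4
```

```bash
python3 m.py top5
python3 - <<'E'
from h import *
crop(cv2.imread('pics/top5.png'),268,180,130,60,6,'top5c.png')
E
```

```text
upright (0.954, array([-2. , 19.4])) pad (0.743, array([-2.1, 18.9])) gourd (0.968, array([0., 0.]))
11.45 [ 0.60475882 -0.18704044  0.08841063] [ 0.94406874 -2.70441498  4.39829555]
```

View pics/top5c.png

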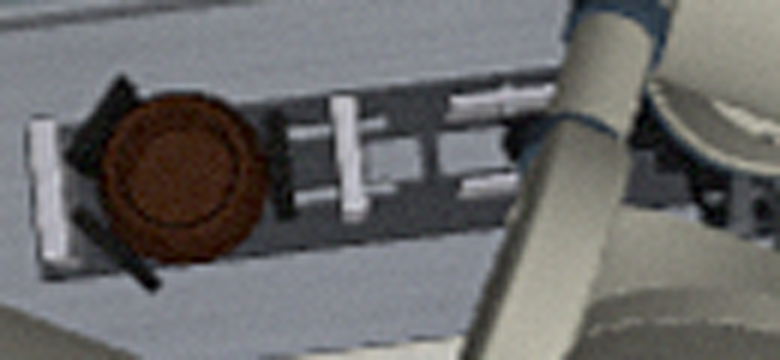

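The pad at cols 266–296 is now just reaching the gourd's edge at about 268, and the jaw has moved 19.5 mm. One last, nearly full press of about 7 mm will hold it.

apply_moves(
  steps=[
    {"dp": [0.002, 0, -0.012], "yaw": 0},
    {"dp": [0.002, 0, -0.027], "yaw": 0},
    {"dp": [0.002, 0, -0.027], "yaw": 0},
    {"dp": [0.002, 0, -0.021], "yaw": 0},
    {"dp": [0.002, 0, -0.014], "yaw": 0},
    {"dp": [0.001, 0, -0.007], "yaw": 0},
    {"dp": [0, 0, 0], "yaw": 0},
    {"dp": [-0.002, 0, 0.007], "yaw": 0},
    {"dp": [-0.002, 0, 0.01], "yaw": 0},
    {"dp": [-0.002, 0, 0.01], "yaw": 0},
  ],
)

```text
clock: 12.45
ee_pos: [0.6048, -0.1883, 0.078]
ee_rot: [-2.119, -2.318, -0.0]
ft_force: [0.5, 1.5, 7.5]
grip_width: 0.0
finger_force: 3.4
```

```bash
python3 m.py top6
python3 - <<'E'
from h import *
crop(cv2.imread('pics/top6.png'),268,180,130,60,6,'top6c.png')
E
```

```text
upright (0.947, array([-2.3, 27.1])) pad (0.734, array([-2. , 19.8])) gourd (0.963, array([0. , 0.4]))
12.5 [ 0.60478816 -0.18833258  0.07821574] [1.15664897 1.77009418 6.8597027 ]
```

View pics/top6c.png

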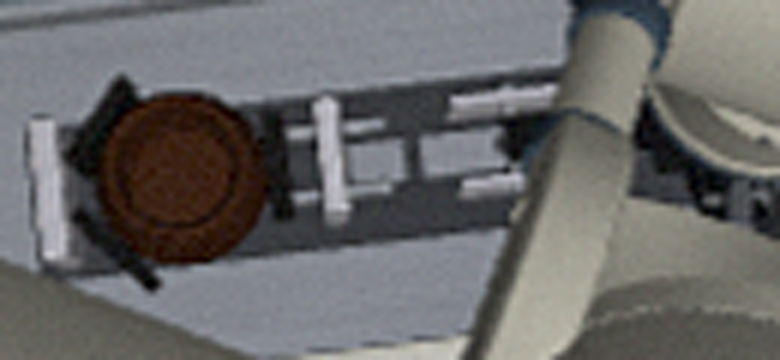

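The upright moved 27.1 mm while the pad stopped at 19.8 mm, so the pad is pressed back about 7.3 mm. The gourd is seated in the V, the drawer is open and the trigger is held down at about 7 N. I'll hand it in.

```bash
python3 -c "
from plant import arm
print(arm.close_job())"
```

```text
the job is handed in; nothing more can be done
None
```

The job is handed in with the drawer fully open, the pad pressed back about 7 mm of its 16 mm travel against the seated gourd (by camera measurement), and the fingers holding the trigger down.

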